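Set the pair of elephants on show, facing the customer, and cover them

ROBOT

A 6-joint arm with a two-finger parallel gripper is mounted at the origin on the work surface. World frame = base frame: x ahead of the robot, y to its left, z up, the work surface at z = 0. Lengths are in m, angles in rad, forces in N, time in s.
With the tool pointing down it reaches from about 0.35 to 0.875 m from the base axis. Payload 4.2 kg.
Tool frame: the origin (TCP) lies midway between the tips of the shut fingers; the grasp point (between the pads) lies r.hold_point_z behind it (r.hold_point_z is the distance from the TCP to the grasp point, in m); z points along the fingers, y is the line along which they close (so a half turn about z gives the same grasp; the last joint's range is limited). The gripper opens to 87 mm and grips with 3 to 60 N. Pads are 19 mm wide; open, the fingers measure 117 mm over their backs; the gripper's body (75 mm by 190 mm) begins 51 mm behind the grasp point.
Start: joints at [1.593, 0.385, 0.008, 0, -1.194, -0.259], TCP at [0.147, 0.608, 0.223] pointing down, gripper open.
Joint ranges: [-3.14, 3.14], [-1.21, 2.06], [-1.07, 1.41], [-3.16, 2.05], [-2.99, -0.16], [-3.1, 3.1]. Speed limits (rad/s): [2.79, 2.79, 3.14, 3.14, 3.14, 3.14].

INTERFACE

Orientations are given as a unit quaternion [w, x, y, z].
In Python, from bench import r, read_camera gives the robot as it stands. The module is installed in compiled form; this text tells all that it offers.
- The arm moves only by the tool arm_command, never from a script. Its argument "motion" is a list of rows, each a list of 3 entries, a list of its own where there are three numbers: the shift along the tool's x, y, z in cm, then the turn, a rotation vector about the tool's x, y, z in rad, then the closure, from 0 (fully open) to 1 (shut). In form: [[[x, y, z], [rx, ry, rz], hand], ...]. A call has 1 to 8 rows; each row is the pose to reach, as a shift and turn from the pose commanded when the call began, along the tool's axes at that moment; what a row does not reach only later rows make up. A row lasts 1/8 s, in which the tool goes at most 62.5 mm and 10.7 degrees, less where a joint would pass 70% of its speed; a pose out of reach is approached as far as the arm can. A call with a gripper value outside its range is refused whole. The fingers move at their own pace and stop on an object; "newtons" is the grip in N (left out, the last holds). Time passes only in rows, so rows that repeat a pose let the fingers close. It gives the time, the measured TCP pose, the force, the opening and the grip force at its end, in the units of the state.
- r.get_state(): the state, without advancing time (a new reading comes with each control period).
- read_camera(name): name is "scene" or "top" or "wrist"; returns a dict with "img" (480x640x3 uint8, blue, green, red), "K" (3x3 intrinsics, pixels), "R" (3x3) and "t" (3): a world point X has camera coordinates R X + t. Camera axes: x right, y down, z forward; pixel columns grow to the right and rows downward; lengths in m; the calibration is good to about 2 mm. A picture is of the moment at which its call begins. There is no depth.
- r.close_job(): hands the job in; it is judged then, once.
The state is a dict: "t": time; "q": joint angles; "qd": joint speeds; "tau": joint torques, N m; "eef_pos": TCP position; "tcp_rot": TCP orientation; "contact_force": force on the tool from outside, world axes, zero at the start; "wrist_torque": the same for the moment, N m; "width": opening from 0.0 (shut) to 1.0 (fully open); "finger_force": force on a finger pad.
Only numpy, scipy, OpenCV 4.12 (cv2) and the standard library are available. Lean on these libraries where they do the work, as an engineer would, in place of code of your own. Each camera call takes 0.05 s, during which the arm holds its last target. There are 200 camera calls.

TASK

Stand the two gold elephants side by side on the display plinth, one in the middle of each grey felt pad (either one on either pad), both facing straight out of the plinth's front, which is the side with the sloping edge and brass plate. Then put the clear cover over them so that it sits fully down on the plinth all round. Set everything down gently, and do not knock the elephants with the cover, tip anything over, or disturb the ring box, the scale and the loupe.

Things in the scene. Friction and masses are not known exactly. Their poses are not given: they have to be found in the camera images.
- plinth: Fixed dark wooden plinth, 214 mm wide (y), from x = -80 mm to +98 mm at the counter; its front (+x, roughly away from the robot) slopes at 45 degrees and bears a blank brass plate. Origin: on the counter, under the deck's centre; z up. Flat top (the ledge) at 24 mm; on it a cream deck, 112 (x) by 158 mm (y), 6 mm thick (top at 30 mm), its edges bevelled at 45 degrees to guide the cover.
- plinth_front (a point): Lower front edge of the plinth, in the middle of its width: 98 mm along plinth +x from the plinth's origin, at counter height.
- pad_left (a point): Centre of the left felt pad (plinth y = +38 mm, x = 0), on the deck's top, 30 mm above the counter. The pad is a thin grey inlay, 90 mm (x) by 50 mm (y), level with the deck to within 0.5 mm; an elephant stands at deck height.
- pad_right (a point): Centre of the right felt pad (plinth y = -38 mm, x = 0), like the left one.
- ledge (a point): Centre of the plinth at ledge height (24 mm above the counter): where the origin of the cover lies when it is fully down.
- elephant_1: Gilt metal elephant statuette, 80 mm long (x from -40 to +40), 42 mm wide over the ears, 72 mm high, about 0.25 kg, standing in the tray at the start, facing anywhere. Origin: at foot level under its mid length; x points forward (head, raised trunk), y to its left, z up. Both elephants are alike.
- elephant_2: Gilt metal elephant statuette, 80 mm long (x from -40 to +40), 42 mm wide over the ears, 72 mm high, about 0.25 kg, standing in the tray at the start, facing anywhere. Origin: at foot level under its mid length; x points forward (head, raised trunk), y to its left, z up. Both elephants are alike.
- elephant_1_saddle (a point): Centre of the top of elephant_1's saddle cloth, 9 mm behind the origin, 57 mm above the feet; same axes. The cloth's flat flanks, 36 mm apart, 28 mm long, reach from 30 to 54 mm above the feet: grip there, across the body, from above. The ears begin 17 mm ahead of this point.
- elephant_2_saddle (a point): Centre of the top of elephant_2's saddle cloth, 9 mm behind the origin, 57 mm above the feet; same axes. The cloth's flat flanks, 36 mm apart, 28 mm long, reach from 30 to 54 mm above the feet: grip there, across the body, from above. The ears begin 17 mm ahead of this point.
- cover: Clear acrylic cover, a box open below, on the counter at the right: 124 (x) by 170 (y) by 92 mm high, walls and top 3 mm, about 0.36 kg. Origin: centre of its open underside, at the rim; z up. Inside 118 by 164 by 89 mm high: it goes round the plinth's deck with 3 mm to spare at the foot on each side, long side along the plinth's y, either way round.
- cover_handle (a point): Centre of the cover's handle, 114 mm above the cover's rim: a flat steel bar 12 mm wide (x), 84 mm long (along the cover's y) and 12 mm high, on two posts 66 mm apart; 16 mm free under the bar. Gripped from above across its 12 mm width, between the posts.
- tray: Fixed shallow presentation tray with gilt frame and cream lining, 156 by 290 mm, at the left. Origin: centre of its underside. Inner floor 6 mm above the counter, walls 22 mm high and 9 mm thick. A divider 96 mm along tray +y cuts off a slotted ring roll 40 mm wide; the elephants stand in the larger part.
- ring_box: Bystander: closed dark leatherette ring box, 62 by 62 by 45 mm, loose. Leave it alone. Origin: centre of its underside.
- scale: Bystander: flat black pocket scale, 75 by 130 by 21 mm, loose. Leave it alone. Origin: centre of its underside.
- loupe: Bystander: folded black loupe, about 30 by 82 by 20 mm, loose. Leave it alone. Origin: centre of its case's underside.
Things that resemble listed ones, but are neither listed nor needed, are in the scene too. What is shaped like the elephant_2 but purple is not meant.

How it is judged:
By the outcome, as a careful person would: the job done as asked, in the order asked, and still so for the second after the job is handed in, with the robot touching nothing.
It also fails if it takes over 72 s, if anything falls off the work surface, if the arm or the gripper's body presses on something with over 40 N, if the wrist force passes 120 N, or if a joint passes its speed limit or range.

## Working session

There is one attempt and no reset: what is moved stays moved. The work goes in short steps, Python scripts to look and compute and a tool call to move; the robot and the scene stay as the last step left them, time stands still between calls to the robot, and variables do not carry over. Pictures are saved under pics/ and viewed, at most 10 in all, crops included, and the job is handed in when it is done.

Besides the shell and the picture viewer there is one more tool, called after "Call:" by a JSON object that holds its "name" and its "arguments", one argument or row to a line. arm_command: Moves the arm, as the interface text tells. Its arguments: {"type":"object","properties":{"motion":{"type":"array","items":{"type":"array"}},"newtons":{"type":"number"}},"required":["motion"]}

```bash
mkdir -p pics; cat > h.py <<'E'
import numpy as np, cv2
from bench import r, read_camera
def snap(n,f):
    c=read_camera(n); cv2.imwrite('pics/'+f,c['img']); np.savez('pics/'+f[:-4]+'.npz',**{k:np.array(v) for k,v in c.items()}); return c
def ray(c,u,v,z):
    d=np.array(c['R']).T@np.linalg.inv(c['K'])@np.array([u,v,1.]); o=-np.array(c['R']).T@c['t']
    return o+d*(z-o[2])/d[2]
def proj(c,X):
    p=np.array(c['K'])@(np.array(c['R'])@np.array(X)+c['t']); return p[:2]/p[2]
E
python3 - <<'E'
from h import *
for n in ('top','scene'):
    c=snap(n,n+'1.png'); print(n,c['K'],(-np.array(c['R']).T@c['t']),c['R'])
print(r.get_state(), r.hold_point_z)
E
```

```text
top [[476.79902632   0.         315.26019841]
 [  0.         476.79902632 246.79959343]
 [  0.           0.           1.        ]] [0.44860142 0.09783195 1.20164483] [[-0.01309078 -0.99990998 -0.00294386]
 [-0.9937663   0.01333621 -0.11068285]
 [ 0.11071214  0.00147658 -0.99385142]]
scene [[510.62074068   0.         320.70371975]
 [  0.         510.62074068 238.5713978 ]
 [  0.           0.           1.        ]] [1.4159287  0.58802693 0.72128292] [[-0.54150215  0.84046984  0.01964359]
 [ 0.44580932  0.30688143 -0.84087921]
 [-0.71276187 -0.4465806  -0.54086624]]
{'t': 0.1, 'q': array([ 1.59260671e+00,  3.85498190e-01,  6.75765763e-03, -4.03922098e-04,
       -1.19399482e+00, -2.58593775e-01]), 'qd': array([-0.00070021, -0.00365126,  0.0026382 ,  0.00126278,  0.00160406,
       -0.00102985]), 'tau': array([-5.44281665e-04, -3.91691566e+01,  1.87934536e+01,  4.23194915e+00,
        1.33994903e-02, -7.51012794e-05]), 'eef_pos': array([0.14648095, 0.60704247, 0.22156052]), 'tcp_rot': array([ 9.86231197e-04,  9.92990599e-01, -1.18189230e-01, -5.03959739e-05]), 'contact_force': array([ 0.27754719, -0.43309112,  0.25885098]), 'wrist_torque': array([ 0.00699853, -0.00691994,  0.04282163]), 'finger_force': 0.0, 'width': 0.9999529501839646} 0.0187
```

View pics/top1.png

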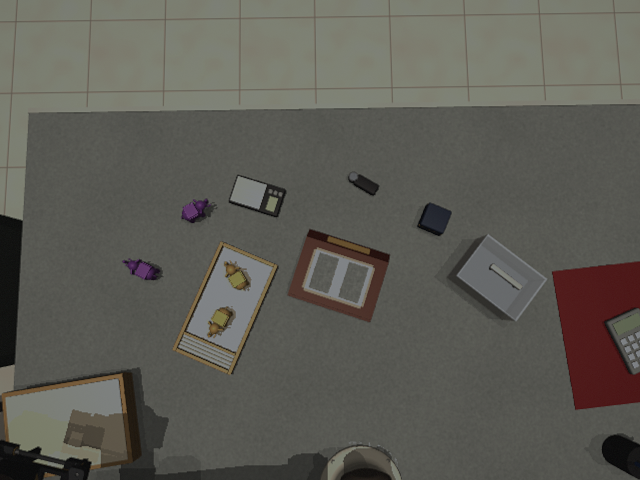

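View pics/scene1.png

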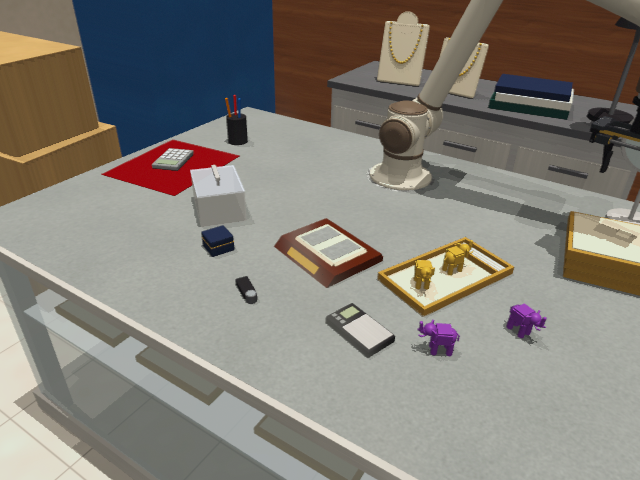

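The top view shows the plinth near (340,277) with its brass edge up, the gold elephants at (237,276) and (220,320), and the cover at (502,278) with its handle at (507,276). The purple elephants are decoys. Next I'll take an enlarged crop to see headings.

```bash
python3 - <<'E'
from h import *
i=cv2.imread('pics/top1.png')
a=cv2.resize(i[225:385,165:285],None,fx=3.7,fy=3.7,interpolation=cv2.INTER_CUBIC)
b=cv2.resize(i[225:330,285:395],None,fx=3.1,fy=3.1,interpolation=cv2.INTER_CUBIC)
o=np.zeros((592,790,3),np.uint8); o[:a.shape[0],:a.shape[1]]=a[:592]; b=b[:592,:790-a.shape[1]]; o[:b.shape[0],a.shape[1]:a.shape[1]+b.shape[1]]=b
cv2.imwrite('pics/crop1.png',o)
hsv=cv2.cvtColor(i,cv2.COLOR_BGR2HSV)
for u,v in [(237,276),(220,320),(239,283),(235,268),(216,327),(222,313),(330,265),(312,270),(346,243),(505,276),(480,270),(300,290),(505,272)]: print(u,v,hsv[v,u])
E
```

```text
237 276 [ 28 116 125]
220 320 [ 27 117 126]
239 283 [ 27 114 125]
235 268 [ 18 138 109]
216 327 [ 18 140 109]
222 313 [ 26 121 120]
330 265 [30 14 94]
312 270 [107  13 137]
346 243 [ 19 140 102]
505 276 [ 45  15 132]
480 270 [105   9 108]
300 290 [  7 108  80]
505 272 [ 90   3 102]
```

View pics/crop1.png

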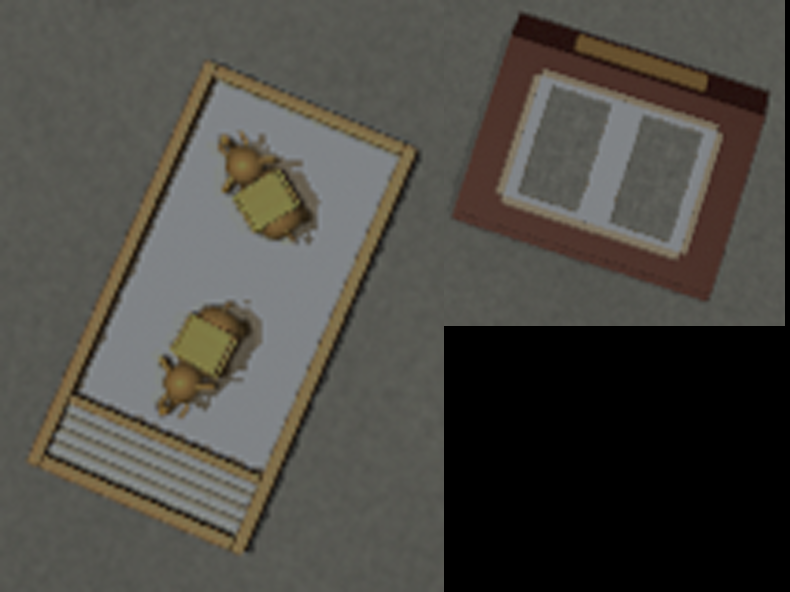

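The crop shows the upper elephant's head pointing up-left (crop 243,165) and the lower one's pointing down-left (182,383). The plinth front is up and slightly right, with the deck corners and two pads clear.

```bash
cat > meas.py <<'E'
from h import *
def rect(c,m,z):
    cs,_=cv2.findContours(m.astype(np.uint8),cv2.RETR_EXTERNAL,cv2.CHAIN_APPROX_NONE)
    k=max(cs,key=cv2.contourArea)
    P=np.array([ray(c,p[0][0],p[0][1],z)[:2] for p in k],np.float32)*1000
    (cx,cy),(w,h),a=cv2.minAreaRect(P); H=cv2.moments(P.reshape(-1,1,2)); 
    return (cx,cy),(w,h),a,(H['m10']/H['m00'],H['m01']/H['m00'])
def win(m,x0,y0,x1,y1):
    o=np.zeros_like(m); o[y0:y1,x0:x1]=m[y0:y1,x0:x1]; return o
E
python3 - <<'E'
from meas import *
c=dict(np.load('pics/top1.npz')); i=c['img']; h=cv2.cvtColor(i,cv2.COLOR_BGR2HSV).astype(int); H,S,V=h[...,0],h[...,1],h[...,2]
sad=(H>=24)&(H<=33)&(S>95)&(V>95)
print('A',rect(c,win(sad,222,255,255,295),.063)); print('B',rect(c,win(sad,205,300,240,340),.063))
gold=(S>110)&(H>=10)&(H<24)
for n,w in (('headA',(222,260,242,276)),('headB',(207,320,224,340))):
    v,u=np.nonzero(win(gold,*w)); print(n,ray(c,u.mean(),v.mean(),.06)*1000)
g=((V>115)&(S<40))
k=cv2.morphologyEx(win(g,295,240,380,315).astype(np.uint8),cv2.MORPH_CLOSE,np.ones((3,3)))
print('deck',rect(c,k,.03))
cs,_=cv2.findContours(win(g,295,240,380,315).astype(np.uint8),cv2.RETR_CCOMP,cv2.CHAIN_APPROX_NONE)
for q in cs:
    if cv2.contourArea(q)>300:
        P=np.array([ray(c,*p[0],.03)[:2] for p in q],np.float32)*1000; print('cont',cv2.minAreaRect(P))
red=(S>60)&(H<13)|(S>60)&(H>170)
print('plinth',rect(c,win(red,280,225,400,330),.024))
br=(S>100)&(H>13)&(H<26); v,u=np.nonzero(win(br,325,232,372,258)); print('brass',ray(c,u.mean(),v.mean(),.012)*1000)
hd=(V>118); print('handle',rect(c,win(hd,485,260,525,292),.120))
print(h[276,495:525].tolist())
print('top?', [h[278,u].tolist() for u in (450,455,460,465,540,545,550)])
E
```

```text
A ((501.46966552734375, 287.8574523925781), (27.34349822998047, 34.144371032714844), 33.25312423706055, (501.6482186715709, 288.88517670643444))
B ((409.5343933105469, 328.0923767089844), (33.130245208740234, 27.377870559692383), 60.281883239746094, (409.5862481464444, 328.7709796819205))
headA [525.02791968 303.23935699  60.        ]
headB [384.63085727 341.97161141  60.        ]
deck ((502.955810546875, 44.39014434814453), (147.62835693359375, 102.02548217773438), 71.31717681884766, (503.11599708777976, 44.2820875998256))
cont ((502.955810546875, 44.39014434814453), (147.62835693359375, 102.02548217773438), 71.31717681884766)
cont ((491.5897216796875, 8.017894744873047), (55.66274642944336, 95.65093994140625), 70.47474670410156)
cont ((515.7405395507812, 79.86135864257812), (56.1640625, 96.11141967773438), 71.94196319580078)
plinth ((509.33319091796875, 42.14484405517578), (213.79737854003906, 173.0970001220703), 71.31161499023438, (505.3503774858393, 43.497314464594346))
brass [584.81025307  16.85421437  12.        ]
handle ((496.3421325683594, -331.9496154785156), (81.04493713378906, 8.874471664428711), 50.88565444946289, (496.6195549508561, -331.47410101344894))
[[98, 10, 107], [98, 9, 108], [102, 12, 109], [102, 12, 108], [100, 8, 95], [120, 4, 68], [20, 28, 55], [21, 19, 95], [30, 12, 126], [53, 8, 132], [45, 15, 132], [40, 18, 131], [40, 18, 131], [39, 14, 128], [38, 9, 118], [30, 5, 103], [105, 11, 91], [102, 12, 108], [105, 10, 107], [105, 10, 107], [105, 10, 107], [98, 10, 107], [98, 10, 107], [105, 10, 107], [105, 10, 107], [105, 10, 107], [110, 7, 105], [100, 8, 101], [90, 3, 97], [90, 3, 95]]
top? [[23, 21, 48], [30, 21, 48], [98, 10, 103], [98, 10, 107], [75, 5, 98], [102, 10, 127], [30, 15, 86]]
```

```bash
cat > plan.py <<'E'
# usage: plan.py x y z(mm) psi(deg): shift (cm) and turn in tool axes from the measured pose
import sys
from h import *
from scipy.spatial.transform import Rotation as Ro
s=r.get_state(); q=s['tcp_rot']; R=Ro.from_quat([q[1],q[2],q[3],q[0]])
x,y,z,p=map(float,sys.argv[1:5]); a=np.radians(p)
T=Ro.from_matrix(np.array([[np.cos(a),np.sin(a),0],[np.sin(a),-np.cos(a),0],[0,0,-1]]))
d=np.array([x,y,z])/1000-s['eef_pos']
print('shift',np.round(R.inv().apply(d)*100,2),'turn',np.round((R.inv()*T).as_rotvec(),3),'psi',np.degrees(np.arctan2(*R.as_matrix()[[1,0],0])).round(2),'pos',(s['eef_pos']*1000).round(1),'w',round(s['width'],3),'F',s['contact_force'].round(2),'ff',round(s['finger_force'],1),'t',round(s['t'],2))
E
python3 plan.py 501.5 288.4 180 33.25
```

```text
shift [41.99 22.63  4.21] turn [ 0.002  0.001 -0.817] psi -13.58 pos [146.5 607.  221.6] w 1.0 F [ 0.28 -0.43  0.26] ff 0.0 t 0.1
```

Call:
{"name": "arm_command", "arguments": {
  "motion": [
    [[42,22.6,4.2],[0,0,-0.817],0],
    [[42,22.6,4.2],[0,0,-0.817],0],
    [[42,22.6,4.2],[0,0,-0.817],0],
    [[42,22.6,4.2],[0,0,-0.817],0],
    [[42,22.6,4.2],[0,0,-0.817],0],
    [[42,22.6,4.2],[0,0,-0.817],0],
    [[42,22.6,4.2],[0,0,-0.817],0],
    [[42,22.6,4.2],[0,0,-0.817],0]
  ]
}}

```text
t: 1.1
eef_pos: [0.503, 0.2872, 0.1799]
tcp_rot: [0.0, 0.958, 0.285, -0.001]
contact_force: [0.2, -0.2, -0.5]
width: 0.999
finger_force: 0.0
```

```bash
python3 plan.py 501.5 288.4 180 33.25; sleep 0
```

```text
shift [-0.07 -0.18 -0.01] turn [ 0.     0.001 -0.001] psi 33.17 pos [503.  287.2 179.9] w 0.999 F [ 0.2  -0.21 -0.48] ff 0.0 t 1.1
```

Call:
{"name": "arm_command", "arguments": {
  "motion": [
    [[0,0,-2],[0,0,0],0],
    [[0,0,-2],[0,0,0],0]
  ]
}}

```text
t: 1.35
eef_pos: [0.5028, 0.2892, 0.2014]
tcp_rot: [-0.0, 0.958, 0.285, 0.001]
contact_force: [0.3, -0.5, -0.8]
width: 1.0
finger_force: 0.0
```

```bash
python3 - <<'E'
from meas import *
c=snap('wrist','w1.png'); h=cv2.cvtColor(c['img'],cv2.COLOR_BGR2HSV).astype(int); H,S,V=h[...,0],h[...,1],h[...,2]
sad=(H>=25)&(H<=33)&(S>95)&(V>90)
print(rect(c,sad,.063), proj(c,[.5015,.2884,.063]), r.get_state()['eef_pos'])
E
```

```text
Traceback (most recent call last):
  File "meas.py", line 4, in rect
    k=max(cs,key=cv2.contourArea)
ValueError: max() iterable argument is empty
```

View pics/w1.png

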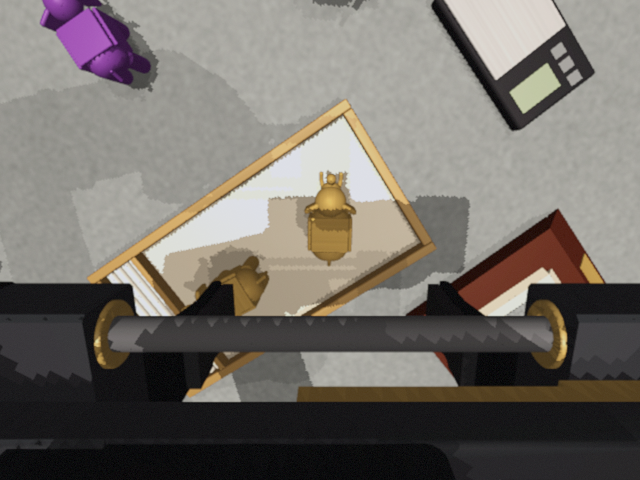

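The wrist view shows elephant A upright in the picture, saddle about (308–352, 215–252), head up. It's in shadow, so I'll threshold on the local colours.

```bash
python3 - <<'E'
from meas import *
c=dict(np.load('pics/w1.npz')); h=cv2.cvtColor(c['img'],cv2.COLOR_BGR2HSV).astype(int)
print([h[235,u].tolist() for u in range(300,360,4)]); print([h[v,330].tolist() for v in range(196,268,3)])
for u,v in [(330,233),(308,218),(352,218),(308,250),(352,250)]: print(ray(c,u,v,.063)*1000)
print(proj(c,[.5015,.2884,.063]))
E
```

```text
[[19, 46, 189], [17, 51, 180], [19, 150, 148], [19, 154, 159], [19, 152, 163], [19, 153, 165], [19, 150, 165], [19, 153, 165], [19, 151, 166], [19, 151, 167], [19, 151, 166], [19, 153, 167], [19, 152, 148], [18, 58, 176], [18, 48, 192]]
[[21, 144, 207], [21, 138, 220], [22, 136, 220], [21, 140, 218], [20, 145, 200], [19, 158, 118], [18, 163, 105], [18, 151, 105], [19, 155, 132], [19, 158, 126], [20, 157, 130], [19, 157, 127], [19, 153, 165], [20, 152, 164], [19, 151, 165], [20, 151, 160], [20, 153, 167], [20, 152, 164], [20, 155, 165], [19, 156, 152], [19, 154, 147], [19, 159, 130], [17, 107, 131], [19, 75, 154]]
[504.37337797 290.32834911  63.        ]
[505.02737946 311.60035275  63.        ]
[524.12518409 282.40328273  63.        ]
[482.79684219 297.51836134  63.        ]
[502.3146994  267.67936299  63.        ]
[330.05100608 237.20235048]
```

Top and wrist estimates agree to about 1 mm. Descending on A.

```bash
python3 plan.py 501.5 288.4 30 33.25
```

```text
shift [-0.09  0.07 17.05] turn [-0.    -0.    -0.001] psi 33.22 pos [501.8 289.3 200.5] w 1.001 F [-0.54 -0.43  0.39] ff 0.0 t 1.4
```

Call:
{"name": "arm_command", "arguments": {
  "motion": [
    [[-0.1,0.1,5],[0,0,0],0],
    [[-0.1,0.1,9],[0,0,0],0],
    [[-0.1,0.1,12.5],[0,0,0],0],
    [[-0.1,0.1,15],[0,0,0],0],
    [[-0.1,0.1,16.5],[0,0,0],0],
    [[-0.1,0.1,17],[0,0,0],0],
    [[-0.1,0.1,17],[0,0,0],0.2],
    [[-0.1,0.1,17],[0,0,0],0.4]
  ],
  "newtons": 15
}}

```text
t: 2.4
eef_pos: [0.5021, 0.2885, 0.0316]
tcp_rot: [-0.0, 0.958, 0.286, 0.001]
contact_force: [0.2, 0.3, 1.6]
width: 0.856
finger_force: 0.0
```

```bash
python3 plan.py 501.5 288.4 30 33.25
```

```text
shift [-0.06 -0.02  0.16] turn [-0.    -0.002  0.   ] psi 33.26 pos [502.1 288.5  31.6] w 0.856 F [0.23 0.29 1.56] ff 0.0 t 2.4
```

Call:
{"name": "arm_command", "arguments": {
  "motion": [
    [[0,0,0.1],[0,0,0],0.5],
    [[0,0,0.1],[0,0,0],0.6],
    [[0,0,0.1],[0,0,0],0.7],
    [[0,0,0.1],[0,0,0],0.8],
    [[0,0,0.1],[0,0,0],0.8],
    [[0,0,0.1],[0,0,0],0.8]
  ],
  "newtons": 15
}}

```text
t: 3.15
eef_pos: [0.5015, 0.288, 0.0296]
tcp_rot: [-0.0, 0.958, 0.286, -0.0]
contact_force: [-1.2, 0.5, 0.6]
width: 0.413
finger_force: 14.9
```

```bash
python3 plan.py 502 288.4 150 33.25;python3 plan.py 491.2 8.2 150 -18.65
```

```text
shift [ 6.000e-02 -1.000e-02 -1.204e+01] turn [-0.  0. -0.] psi 33.25 pos [501.5 288.   29.6] w 0.413 F [-1.15  0.5   0.61] ff 14.9 t 3.15
shift [-16.21  22.83 -12.04] turn [-0.     0.     0.906] psi 33.25 pos [501.5 288.   29.6] w 0.413 F [-1.15  0.5   0.61] ff 14.9 t 3.15
```

Call:
{"name": "arm_command", "arguments": {
  "motion": [
    [[0,0,-1],[0,0,0],0.8],
    [[0,0,-4],[0,0,0],0.8],
    [[0,0,-8],[0,0,0],0.8],
    [[0,0,-10],[0,0,0.05],0.8],
    [[-4,5,-11],[0,0,0.2],0.8],
    [[-8,9,-11],[0,0,0.35],0.8],
    [[-12,14,-11],[0,0,0.5],0.8],
    [[-15,18,-11],[0,0,0.65],0.8]
  ]
}}

```text
t: 4.15
eef_pos: [0.4737, 0.0531, 0.14]
tcp_rot: [-0.0, 0.999, -0.037, 0.0]
contact_force: [1.1, 0.4, -1.3]
width: 0.409
finger_force: 14.9
```

```bash
python3 plan.py 482.6 11.1 100 -18.65
```

```text
shift [1.2  4.12 4.  ] turn [-0.    -0.     0.251] psi -4.29 pos [473.7  53.1 140. ] w 0.409 F [ 1.13  0.41 -1.35] ff 14.9 t 4.15
```

Call:
{"name": "arm_command", "arguments": {
  "motion": [
    [[0.6,2,2],[0,0,0.12],0.8],
    [[1.2,4.1,4],[0,0,0.251],0.8],
    [[1.2,4.1,4],[0,0,0.251],0.8],
    [[1.2,4.1,4],[0,0,0.251],0.8],
    [[1.2,4.1,4],[0,0,0.251],0.8]
  ]
}}

```text
t: 4.78
eef_pos: [0.4844, 0.0142, 0.1004]
tcp_rot: [-0.0, 0.987, -0.159, 0.001]
contact_force: [-0.1, -0.6, -2.2]
width: 0.413
finger_force: 14.9
```

```bash
python3 plan.py 482.6 11.1 55 -18.65; python3 - <<'E'
from h import *
c=snap('wrist','w2.png')
for X in [(.4911,.0082,.03),(.5154,.0802,.03)]: print(proj(c,X))
E
```

```text
shift [-0.08  0.36  4.54] turn [-0.001 -0.001  0.007] psi -18.28 pos [484.4  14.2 100.4] w 0.413 F [-0.05 -0.6  -2.22] ff 14.9 t 4.78
[336.80322402 246.76447255]
[215.36463088 245.96319591]
```

View pics/w2.png

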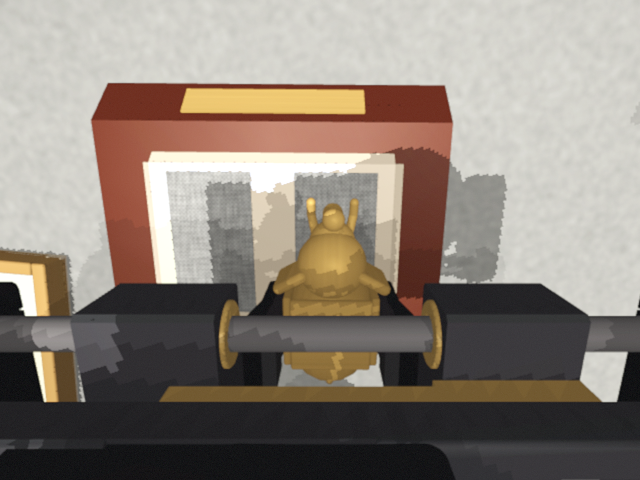

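The wrist view shows A held squarely, with the pads' front edges at v≈172 (left pad u 167–252, right pad u 294–378). I'll check the pad positions against these.

```bash
python3 - <<'E'
from h import *
c=dict(np.load('pics/w2.npz')); a=np.radians(-18.65); R=np.array([[np.cos(a),-np.sin(a)],[np.sin(a),np.cos(a)]]); o=np.array([503.2,44.2])
g=cv2.cvtColor(c['img'],cv2.COLOR_BGR2GRAY).astype(int)
for u,v in [(167,171),(252,171),(294,173),(378,172)]: print(((ray(c,u,v,.03)[:2]*1000-o)@R).round(1))
print(g[180,140:420:2].tolist()); print(g[145:190,200].tolist(),g[145:190,335].tolist())
E
```

```text
[46.  63.6]
[46.4 13. ]
[ 45.4 -12. ]
[ 46.3 -62. ]
[112, 108, 172, 247, 247, 255, 255, 255, 255, 255, 255, 255, 255, 249, 204, 212, 208, 216, 198, 211, 215, 209, 213, 222, 220, 209, 211, 217, 217, 214, 216, 216, 211, 207, 214, 203, 204, 199, 211, 212, 205, 209, 211, 215, 214, 203, 208, 213, 201, 200, 193, 199, 215, 212, 210, 210, 255, 255, 255, 255, 255, 255, 255, 255, 255, 255, 255, 255, 255, 255, 255, 255, 255, 255, 255, 255, 255, 214, 147, 143, 152, 143, 142, 144, 154, 145, 156, 156, 156, 140, 151, 150, 154, 147, 156, 148, 149, 145, 152, 146, 138, 146, 144, 150, 145, 144, 139, 144, 143, 142, 141, 149, 133, 137, 130, 139, 143, 141, 137, 210, 223, 222, 222, 222, 223, 223, 223, 211, 193, 194, 194, 168, 72, 69, 74, 73, 74, 74, 73, 74]
[131, 131, 131, 131, 130, 130, 155, 218, 249, 249, 249, 248, 248, 249, 249, 249, 249, 254, 255, 255, 255, 255, 255, 255, 255, 255, 250, 207, 205, 214, 220, 224, 223, 219, 219, 216, 217, 216, 210, 209, 211, 207, 203, 204, 205] [149, 150, 149, 149, 150, 149, 148, 168, 220, 249, 249, 249, 249, 249, 249, 249, 248, 238, 234, 255, 255, 255, 255, 255, 255, 241, 223, 203, 152, 150, 143, 145, 154, 161, 153, 145, 146, 151, 149, 147, 155, 157, 150, 146, 147]
```

```bash
python3 plan.py 483 11.4 56 -18.65
```

```text
shift [-0.05  0.32  4.43] turn [-0.001 -0.001  0.006] psi -18.28 pos [484.4  14.2 100.3] w 0.411 F [-0.5   0.32 -1.7 ] ff 14.9 t 4.83
```

Call:
{"name": "arm_command", "arguments": {
  "motion": [
    [[-0.1,0.3,2],[0,0,0.006],0.8],
    [[-0.1,0.3,3.4],[0,0,0.006],0.8],
    [[-0.1,0.3,4.2],[0,0,0.006],0.8],
    [[-0.1,0.3,4.4],[0,0,0.006],0.8],
    [[-0.1,0.3,4.4],[0,0,0.006],0.8]
  ]
}}

```text
t: 5.45
eef_pos: [0.4823, 0.011, 0.0557]
tcp_rot: [-0.0, 0.987, -0.163, 0.0]
contact_force: [-0.2, -0.8, -1.2]
width: 0.414
finger_force: 14.9
```

```bash
python3 plan.py 483 11.4 53.8 -18.65
```

```text
shift [ 0.05 -0.06  0.19] turn [-0.    -0.    -0.001] psi -18.71 pos [482.3  11.   55.7] w 0.414 F [-0.18 -0.79 -1.17] ff 14.9 t 5.45
```

Call:
{"name": "arm_command", "arguments": {
  "motion": [
    [[0.05,0,0.08],[0,0,0],0.8],
    [[0.05,0,0.14],[0,0,0],0.8],
    [[0.05,0,0.2],[0,0,0],0.8],
    [[0.05,0,0.2],[0,0,0],0.8]
  ]
}}

```text
t: 5.95
eef_pos: [0.4826, 0.0107, 0.0536]
tcp_rot: [-0.0, 0.987, -0.163, 0.0]
contact_force: [0.4, -0.2, -1.6]
width: 0.414
finger_force: 14.9
```

Call:
{"name": "arm_command", "arguments": {
  "motion": [
    [[0,0,0.05],[0,0,0],0.8],
    [[0,0,0.1],[0,0,0],0.8],
    [[0,0,0.1],[0,0,0],0.8]
  ]
}}

```text
t: 6.32
eef_pos: [0.4826, 0.0108, 0.0535]
tcp_rot: [0.0, 0.987, -0.162, 0.0]
contact_force: [-3.2, 0.4, 7.0]
width: 0.409
finger_force: 14.9
```

Contact: now release and rise.

Call:
{"name": "arm_command", "arguments": {
  "motion": [
    [[0,0,-0.05],[0,0,0],0.55],
    [[0,0,-0.05],[0,0,0],0.45],
    [[0,0,-0.05],[0,0,0],0.3],
    [[0,0,-0.05],[0,0,0],0.3],
    [[0,0,-1],[0,0,0],0.3],
    [[0,0,-4],[0,0,0],0.3],
    [[0,0,-8],[0,0,0],0.2],
    [[0,0,-11],[0,0,0],0.1]
  ]
}}

```text
t: 7.32
eef_pos: [0.483, 0.0108, 0.1649]
tcp_rot: [-0.0, 0.987, -0.163, 0.001]
contact_force: [-0.0, 0.7, -0.6]
width: 0.834
finger_force: 0.0
```

```bash
python3 plan.py 409.5 328.3 150 -29.7
```

```text
shift [-17.14 -27.71   1.49] turn [-0.001 -0.002  0.192] psi -18.71 pos [483.   10.8 164.9] w 0.834 F [-0.    0.73 -0.62] ff 0.0 t 7.33
```

Call:
{"name": "arm_command", "arguments": {
  "motion": [
    [[-17.1,-27.7,1.5],[0,0,0.192],0],
    [[-17.1,-27.7,1.5],[0,0,0.192],0],
    [[-17.1,-27.7,1.5],[0,0,0.192],0],
    [[-17.1,-27.7,1.5],[0,0,0.192],0],
    [[-17.1,-27.7,1.5],[0,0,0.192],0],
    [[-17.1,-27.7,1.5],[0,0,0.192],0],
    [[-17.1,-27.7,1.5],[0,0,0.192],0],
    [[-17.1,-27.7,1.5],[0,0,0.192],0]
  ]
}}

```text
t: 8.32
eef_pos: [0.4095, 0.3268, 0.1477]
tcp_rot: [0.0, 0.966, -0.257, -0.0]
contact_force: [0.8, 0.2, 0.2]
width: 0.995
finger_force: 0.0
```

```bash
python3 plan.py 409.5 328.3 30 -29.7
```

```text
shift [-0.07 -0.13 11.77] turn [ 0.001  0.    -0.001] psi -29.78 pos [409.5 326.8 147.7] w 0.995 F [0.78 0.15 0.22] ff 0.0 t 8.32
```

Call:
{"name": "arm_command", "arguments": {
  "motion": [
    [[-0.1,-0.1,4],[0,0,0],0],
    [[-0.1,-0.1,7.5],[0,0,0],0],
    [[-0.1,-0.1,10],[0,0,0],0],
    [[-0.1,-0.1,11.4],[0,0,0],0],
    [[-0.1,-0.1,11.8],[0,0,0],0.2],
    [[-0.1,-0.1,11.8],[0,0,0],0.4]
  ],
  "newtons": 15
}}

```text
t: 9.07
eef_pos: [0.4096, 0.3294, 0.0302]
tcp_rot: [-0.001, 0.967, -0.257, 0.0]
contact_force: [0.6, -0.5, 0.6]
width: 0.854
finger_force: 0.0
```

```bash
python3 plan.py 409.5 328.3 30 -29.7
```

```text
shift [0.05 0.1  0.02] turn [-0.001 -0.    -0.001] psi -29.74 pos [409.6 329.4  30.2] w 0.854 F [ 0.64 -0.55  0.64] ff 0.0 t 9.07
```

Call:
{"name": "arm_command", "arguments": {
  "motion": [
    [[0.05,0.1,0],[0,0,0],0.5],
    [[0.05,0.1,0],[0,0,0],0.6],
    [[0.05,0.1,0],[0,0,0],0.7],
    [[0.05,0.1,0],[0,0,0],0.8],
    [[0.05,0.1,0],[0,0,0],0.8],
    [[0.05,0.1,0],[0,0,0],0.8]
  ]
}}

```text
t: 9.82
eef_pos: [0.4097, 0.3292, 0.03]
tcp_rot: [-0.001, 0.967, -0.256, 0.001]
contact_force: [1.5, 1.2, 1.0]
width: 0.412
finger_force: 14.9
```

Call:
{"name": "arm_command", "arguments": {
  "motion": [
    [[0,0,-1],[0,0,0],0.8],
    [[0,0,-4],[0,0,0],0.8],
    [[0,0,-8],[0,0,0.05],0.8],
    [[0,0,-12],[0,0,0.18],0.8],
    [[0,0,-14],[0,0,0.36],0.8],
    [[0,0,-14],[0,0,0.54],0.8],
    [[0,0,-14],[0,0,0.72],0.8],
    [[0,0,-14],[0,0,0.9],0.8]
  ]
}}

```text
t: 10.82
eef_pos: [0.4077, 0.3267, 0.1688]
tcp_rot: [0.002, 0.757, -0.654, -0.0]
contact_force: [-0.5, -0.3, -3.0]
width: 0.415
finger_force: 14.9
```

```bash
python3 plan.py 507.2 83.4 130 -198.65
```

```text
shift [25.5  -6.34  3.92] turn [-0.    -0.005  2.042] psi -81.68 pos [407.7 326.7 168.8] w 0.415 F [-0.54 -0.33 -2.98] ff 14.9 t 10.82
```

Call:
{"name": "arm_command", "arguments": {
  "motion": [
    [[3,-0.8,0],[0,0,0.17],0.8],
    [[6,-1.6,0],[0,0,0.34],0.8],
    [[9,-2.4,0],[0,0,0.51],0.8],
    [[12,-3,0],[0,0,0.68],0.8],
    [[15,-3.8,0],[0,0,0.85],0.8],
    [[18,-4.6,0],[0,0,1.02],0.8],
    [[21,-5.4,0],[0,0,1.19],0.8],
    [[24,-6,0],[0,0,1.36],0.8]
  ]
}}

```text
t: 11.82
eef_pos: [0.5032, 0.0984, 0.1687]
tcp_rot: [-0.002, -0.177, 0.984, -0.0]
contact_force: [0.6, 0.7, -2.3]
width: 0.41
finger_force: 14.9
```

```bash
python3 plan.py 507.2 83.4 130 -198.65
```

```text
shift [ 0.14 -1.54  3.87] turn [-0.001 -0.004  0.682] psi -159.58 pos [503.2  98.4 168.7] w 0.41 F [ 0.58  0.73 -2.34] ff 14.9 t 11.82
```

Call:
{"name": "arm_command", "arguments": {
  "motion": [
    [[0.1,-1.5,0],[0,0,0.17],0.8],
    [[0.1,-1.5,0],[0,0,0.34],0.8],
    [[0.1,-1.5,0],[0,0,0.51],0.8],
    [[0.1,-1.5,2],[0,-0.004,0.682],0.8],
    [[0.1,-1.5,4],[0,-0.004,0.682],0.8],
    [[0.1,-1.5,4],[0,-0.004,0.682],0.8],
    [[0.1,-1.5,4],[0,-0.004,0.682],0.8]
  ]
}}

```text
t: 12.7
eef_pos: [0.5089, 0.0856, 0.13]
tcp_rot: [0.002, 0.159, 0.987, 0.0]
contact_force: [-0.1, -0.0, -2.7]
width: 0.412
finger_force: 14.9
```

```bash
python3 plan.py 507.2 83.4 57 -198.65
```

```text
shift [ 0.12 -0.27  7.3 ] turn [0.001 0.004 0.006] psi 161.72 pos [508.9  85.6 130. ] w 0.412 F [-0.11 -0.01 -2.72] ff 14.9 t 12.7
```

Call:
{"name": "arm_command", "arguments": {
  "motion": [
    [[0.1,-0.3,2.5],[0,0.004,0.006],0.8],
    [[0.1,-0.3,5],[0,0.004,0.006],0.8],
    [[0.1,-0.3,6.5],[0,0.004,0.006],0.8],
    [[0.1,-0.3,7.2],[0,0.004,0.006],0.8],
    [[0.1,-0.3,7.3],[0,0.004,0.006],0.8],
    [[0.1,-0.3,7.3],[0,0.004,0.006],0.8]
  ]
}}

```text
t: 13.45
eef_pos: [0.508, 0.0834, 0.0573]
tcp_rot: [0.001, 0.162, 0.987, 0.001]
contact_force: [-0.2, -0.6, -2.8]
width: 0.407
finger_force: 14.9
```

```bash
python3 plan.py 507.2 83.4 54 -198.65
```

```text
shift [ 0.08 -0.03  0.33] turn [0.002 0.001 0.001] psi 161.38 pos [508.   83.4  57.3] w 0.407 F [-0.21 -0.61 -2.84] ff 14.9 t 13.45
```

Call:
{"name": "arm_command", "arguments": {
  "motion": [
    [[0.05,0,0.1],[0,0,0],0.8],
    [[0.05,0,0.18],[0,0,0],0.8],
    [[0.05,0,0.24],[0,0,0],0.8],
    [[0.05,0,0.3],[0,0,0],0.8],
    [[0.05,0,0.35],[0,0,0],0.8],
    [[0.05,0,0.35],[0,0,0],0.8]
  ]
}}

```text
t: 14.2
eef_pos: [0.5071, 0.0833, 0.0539]
tcp_rot: [0.0, 0.162, 0.987, 0.001]
contact_force: [-2.7, -0.1, 4.9]
width: 0.412
finger_force: 14.9
```

Call:
{"name": "arm_command", "arguments": {
  "motion": [
    [[0,0,-0.03],[0,0,0],0.55],
    [[0,0,-0.03],[0,0,0],0.45],
    [[0,0,-0.03],[0,0,0],0.35],
    [[0,0,-0.03],[0,0,0],0.35],
    [[0,0,-1],[0,0,0],0.35],
    [[0,0,-5],[0,0,0],0.35],
    [[0,0,-10],[0,0,0],0.35],
    [[0,0,-16],[0,0,0],0.35]
  ]
}}

```text
t: 15.2
eef_pos: [0.5063, 0.0828, 0.2147]
tcp_rot: [-0.001, 0.162, 0.987, 0.0]
contact_force: [1.4, 1.0, -1.2]
width: 0.651
finger_force: 0.0
```

```bash
python3 plan.py 470 -250 260 -129.1
```

```text
shift [ -7.19 -32.69  -4.55] turn [ 1.000e-03 -1.000e-03 -1.214e+00] psi 161.37 pos [506.3  82.8 214.7] w 0.651 F [ 1.42  0.98 -1.2 ] ff 0.0 t 15.2
```

```bash
python3 plan.py 496.5 -331.8 260 -129.1
```

```text
shift [-12.31 -39.6   -4.56] turn [ 1.000e-03 -1.000e-03 -1.214e+00] psi 161.37 pos [506.3  82.8 214.7] w 0.651 F [ 1.42  0.98 -1.2 ] ff 0.0 t 15.2
```

Call:
{"name": "arm_command", "arguments": {
  "motion": [
    [[-12.3,-39.6,-4.6],[0,0,-1.214],0],
    [[-12.3,-39.6,-4.6],[0,0,-1.214],0],
    [[-12.3,-39.6,-4.6],[0,0,-1.214],0],
    [[-12.3,-39.6,-4.6],[0,0,-1.214],0],
    [[-12.3,-39.6,-4.6],[0,0,-1.214],0],
    [[-12.3,-39.6,-4.6],[0,0,-1.214],0],
    [[-12.3,-39.6,-4.6],[0,0,-1.214],0],
    [[-12.3,-39.6,-4.6],[0,0,-1.214],0]
  ]
}}

```text
t: 16.2
eef_pos: [0.4964, -0.3342, 0.2593]
tcp_rot: [0.001, -0.43, 0.903, 0.0]
contact_force: [-0.1, -0.2, -0.3]
width: 1.002
finger_force: 0.0
```

Call:
{"name": "arm_command", "arguments": {
  "motion": [
    [[0,0,0],[0,0,0],0],
    [[0,0,0],[0,0,0],0]
  ]
}}

```text
t: 16.45
eef_pos: [0.4968, -0.3309, 0.2586]
tcp_rot: [0.0, -0.43, 0.903, 0.001]
contact_force: [-0.0, 0.1, 0.3]
width: 1.001
finger_force: 0.0
```

```bash
python3 plan.py 496.5 -331.8 97 -129.1; python3 - <<'E'
from h import *
c=snap('wrist','w3.png'); print(proj(c,[.4965,-.3318,.12]))
snap('top','top2.png'); i=cv2.imread('pics/w3.png'); t=cv2.imread('pics/top2.png')[225:330,280:400]
t=cv2.resize(t,None,fx=2,fy=2,interpolation=cv2.INTER_CUBIC); i[480-t.shape[0]:,:t.shape[1]]=t; cv2.imwrite('pics/w3t.png',i)
E
```

```text
shift [ 0.11 -0.05 16.16] turn [0.001 0.001 0.   ] psi -129.09 pos [ 496.8 -330.9  258.6] w 1.001 F [-0.03  0.13  0.32] ff 0.0 t 16.45
[329.6151185  232.05017498]
```

View pics/w3t.png

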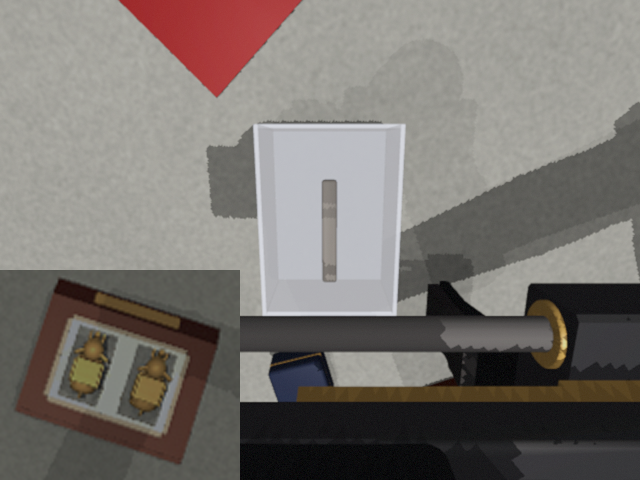

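The handle centre is at (329,231), as predicted, and the bar is parallel to the tool's x. In the inset both elephants stand centred on their pads, facing the front. I'll check them numerically while planning the grasp.

```bash
python3 - <<'E'
from meas import *
c=dict(np.load('pics/top2.npz')); h=cv2.cvtColor(c['img'],cv2.COLOR_BGR2HSV).astype(int); H,S,V=h[...,0],h[...,1],h[...,2]
a=np.radians(-18.65); R=np.array([[np.cos(a),-np.sin(a)],[np.sin(a),np.cos(a)]]); o=np.array([503.8,44.4])
g=((S>80)&(H>14)).astype(np.uint8)
for w in ((308,255,336,293),(338,262,370,305)):
    print('body',rect(c,win(g,*w),.075))
    m=((H>=24)&(S>90)&(V>95)) if w[0]==308 else g
    q=rect(c,win(m,*w),.087); print('saddle',q,(np.array(q[0])-o)@R)
c=dict(np.load('pics/w3.npz')); g=cv2.cvtColor(c['img'],cv2.COLOR_BGR2GRAY).astype(int)
print(g[200,312:348].tolist(),g[260,312:348].tolist(),g[172:290,329].tolist())
E
```

```text
body ((513.9964599609375, 79.37062072753906), (39.41679000854492, 78.84793853759766), 77.9384765625, (512.2702295590585, 80.34494762913066))
saddle ((504.84600830078125, 82.65066528320312), (33.990684509277344, 27.787246704101562), 75.01830291748047, (504.840519190551, 83.20676148581735)) [-11.24095555  36.57661065]
body ((491.8974914550781, 6.916862487792969), (39.103641510009766, 80.51428985595703), 64.23696899414062, (490.43600821483534, 7.68333433709681))
saddle ((491.4362487792969, 7.885189056396484), (38.687137603759766, 79.65670776367188), 64.2369384765625, (489.99042331711377, 8.643517015641871)) [-3.75917388e-02 -3.85511653e+01]
[190, 190, 190, 189, 190, 189, 189, 190, 190, 166, 122, 121, 128, 131, 129, 130, 129, 128, 127, 126, 124, 123, 121, 115, 127, 169, 189, 191, 190, 190, 190, 189, 189, 190, 191, 189] [190, 189, 191, 189, 190, 189, 190, 191, 191, 171, 129, 125, 144, 148, 147, 146, 145, 144, 142, 142, 142, 142, 138, 129, 147, 179, 191, 191, 190, 191, 191, 190, 190, 190, 190, 191] [190, 190, 190, 191, 190, 191, 184, 149, 99, 113, 124, 128, 128, 128, 128, 128, 127, 129, 128, 128, 128, 129, 128, 128, 128, 128, 128, 127, 128, 126, 128, 132, 140, 145, 142, 133, 128, 126, 127, 127, 127, 127, 127, 127, 127, 134, 143, 144, 145, 144, 144, 145, 145, 143, 145, 145, 143, 143, 144, 144, 144, 144, 143, 143, 144, 144, 142, 142, 143, 144, 143, 143, 144, 144, 144, 144, 143, 143, 142, 144, 143, 142, 142, 143, 143, 143, 143, 144, 144, 143, 144, 138, 126, 118, 115, 117, 116, 115, 115, 116, 115, 116, 123, 135, 142, 143, 142, 134, 117, 124, 157, 176, 176, 177, 177, 176, 177, 177]
```

Call:
{"name": "arm_command", "arguments": {
  "motion": [
    [[0.1,-0.05,4],[0,0,0],0.3],
    [[0.1,-0.05,8],[0,0,0],0.5],
    [[0.1,-0.05,11.5],[0,0,0],0.5],
    [[0.1,-0.05,14],[0,0,0],0.5],
    [[0.1,-0.05,15.5],[0,0,0],0.5],
    [[0.1,-0.05,16.1],[0,0,0],0.5],
    [[0.1,-0.05,16.1],[0,0,0],0.5]
  ]
}}

```text
t: 17.42
eef_pos: [0.4972, -0.3323, 0.098]
tcp_rot: [0.001, -0.43, 0.903, 0.0]
contact_force: [-0.2, -0.7, 1.4]
width: 0.505
finger_force: 0.0
```

```bash
python3 plan.py 496.5 -331.8 96.5 -129.1
```

```text
shift [0.01 0.08 0.15] turn [-0.     0.001  0.001] psi -129.04 pos [ 497.2 -332.3   98. ] w 0.505 F [-0.21 -0.73  1.36] ff 0.0 t 17.43
```

Positions look right, but yaw from the top camera is too coarse to trust, so I'll have a closer wrist look at the elephants before covering them.

Call:
{"name": "arm_command", "arguments": {
  "motion": [
    [[0,0,-5],[0,0,0],0.5],
    [[0,0,-11],[0,0,0],0.5],
    [[0,0,-17],[0,0,0],0.5],
    [[0,0,-18],[0,0,0],0.5]
  ]
}}

```text
t: 17.92
eef_pos: [0.4988, -0.3339, 0.2849]
tcp_rot: [0.005, -0.43, 0.903, -0.005]
contact_force: [-0.1, 0.0, -0.6]
width: 0.503
finger_force: 0.0
```

```bash
python3 plan.py 503 44 280 -108.65
```

```text
shift [-29.61  23.49   0.32] turn [-0.013  0.002 -0.356] psi -129.05 pos [ 498.8 -333.9  284.9] w 0.503 F [-0.09  0.01 -0.56] ff 0.0 t 17.93
```

Call:
{"name": "arm_command", "arguments": {
  "motion": [
    [[-29.6,23.5,0.3],[0,0,-0.356],0.5],
    [[-29.6,23.5,0.3],[0,0,-0.356],0.5],
    [[-29.6,23.5,0.3],[0,0,-0.356],0.5],
    [[-29.6,23.5,0.3],[0,0,-0.356],0.5],
    [[-29.6,23.5,0.3],[0,0,-0.356],0.5],
    [[-29.6,23.5,0.3],[0,0,-0.356],0.5],
    [[-29.6,23.5,0.3],[0,0,-0.356],0.5],
    [[-29.6,23.5,0.3],[0,0,-0.356],0.5]
  ]
}}

```text
t: 18.92
eef_pos: [0.5007, 0.0455, 0.2751]
tcp_rot: [0.0, -0.583, 0.812, 0.0]
contact_force: [0.6, -0.5, 0.3]
width: 0.502
finger_force: 0.0
```

Call:
{"name": "arm_command", "arguments": {
  "motion": [
    [[0,0,0],[0,0,0],0.5],
    [[0,0,0],[0,0,0],0.5]
  ]
}}

```text
t: 19.18
eef_pos: [0.5009, 0.0441, 0.275]
tcp_rot: [0.0, -0.582, 0.813, 0.001]
contact_force: [-1.0, -0.2, -0.5]
width: 0.504
finger_force: 0.0
```

```bash
python3 - <<'E'
from h import *
c=snap('wrist','w4.png')
a=np.radians(-18.65); R=np.array([[np.cos(a),-np.sin(a)],[np.sin(a),np.cos(a)]]); o=np.array([503.8,44.4])
def P(x,y,z): return proj(c,np.r_[(R@[x,y]+o)/1000,z/1000])
i=c['img'].copy()
for y in (38,-38):
    q=np.array([P(-9+dx,y+dy,87) for dx,dy in ((14,18),(14,-18),(-14,-18),(-14,18))]); cv2.polylines(i,[q.round().astype(int)],True,(255,0,0),1)
    q=np.array([P(dx,y+dy,30) for dx,dy in ((45,25),(45,-25),(-45,-25),(-45,25))]); cv2.polylines(i,[q.round().astype(int)],True,(0,255,0),1)
cv2.imwrite('pics/w4o.png',i)
E
```

```text
(no output)
```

View pics/w4o.png

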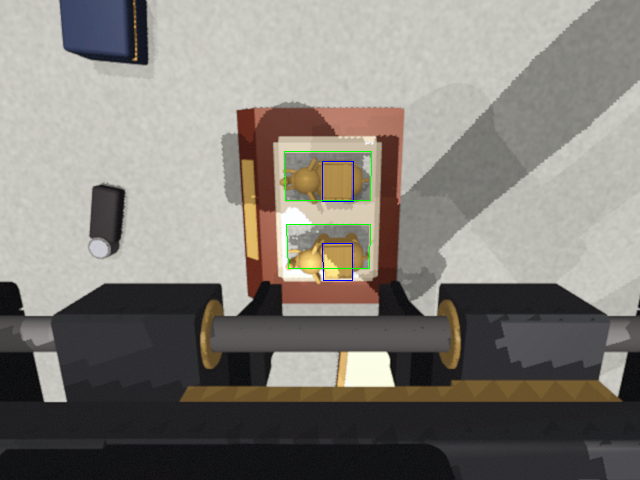

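Predicted pads (green) and saddles (blue) line up with both elephants, so they are centred and straight. Back to the cover.

```bash
python3 plan.py 496.5 -331.8 200 -129.1
```

```text
shift [ 35.75 -11.7    7.45] turn [0.    0.001 0.354] psi -108.79 pos [500.9  44.2 275. ] w 0.5 F [ 0.38 -0.87  0.41] ff 0.0 t 19.23
```

Call:
{"name": "arm_command", "arguments": {
  "motion": [
    [[35.8,-11.7,3],[0,0,0.354],0.5],
    [[35.8,-11.7,3],[0,0,0.354],0.5],
    [[35.8,-11.7,3],[0,0,0.354],0.5],
    [[35.8,-11.7,3],[0,0,0.354],0.5],
    [[35.8,-11.7,3],[0,0,0.354],0.5],
    [[35.8,-11.7,3],[0,0,0.354],0.5],
    [[35.8,-11.7,7.4],[0,0,0.354],0.5],
    [[35.8,-11.7,7.4],[0,0,0.354],0.5]
  ]
}}

```text
t: 20.23
eef_pos: [0.4941, -0.3316, 0.1966]
tcp_rot: [-0.003, -0.429, 0.903, 0.004]
contact_force: [0.3, 0.2, 0.3]
width: 0.505
finger_force: 0.0
```

Call:
{"name": "arm_command", "arguments": {
  "motion": [
    [[0,0,0],[0,0,0],0.5],
    [[0,0,0],[0,0,0],0.5]
  ]
}}

```text
t: 20.48
eef_pos: [0.4982, -0.331, 0.2028]
tcp_rot: [0.002, -0.431, 0.902, -0.001]
contact_force: [-0.3, -0.0, -0.3]
width: 0.503
finger_force: 0.0
```

```bash
python3 plan.py 496.5 -331.8 96.3 -129.1
```

```text
shift [ 0.19  0.12 10.65] turn [-0.003  0.002  0.004] psi -128.88 pos [ 498.2 -331.   202.8] w 0.503 F [-0.29 -0.04 -0.28] ff 0.0 t 20.48
```

Call:
{"name": "arm_command", "arguments": {
  "motion": [
    [[0.15,0.1,4],[0,0,0.004],0.5],
    [[0.15,0.1,7.5],[0,0,0.004],0.5],
    [[0.15,0.1,9.6],[0,0,0.004],0.5],
    [[0.15,0.1,10.4],[0,0,0.004],0.5],
    [[0.15,0.1,10.6],[0,0,0.004],0.5],
    [[0.15,0.1,10.6],[0,0,0.004],0.6]
  ],
  "newtons": 30
}}

```text
t: 21.22
eef_pos: [0.4963, -0.3318, 0.0958]
tcp_rot: [0.001, -0.429, 0.903, -0.0]
contact_force: [-0.8, 0.4, 1.2]
width: 0.451
finger_force: 0.0
```

```bash
python3 plan.py 496.5 -331.8 96.3 -129.1
```

```text
shift [-0.01 -0.02 -0.05] turn [-0.002  0.002 -0.001] psi -129.15 pos [ 496.3 -331.8   95.8] w 0.451 F [-0.78  0.41  1.24] ff 0.0 t 21.23
```

Call:
{"name": "arm_command", "arguments": {
  "motion": [
    [[0,0,-0.05],[0,0,0],0.7],
    [[0,0,-0.05],[0,0,0],0.8],
    [[0,0,-0.05],[0,0,0],0.9],
    [[0,0,-0.05],[0,0,0],1],
    [[0,0,-0.05],[0,0,0],1],
    [[0,0,-0.05],[0,0,0],1]
  ],
  "newtons": 40
}}

```text
t: 21.98
eef_pos: [0.496, -0.332, 0.0954]
tcp_rot: [0.001, -0.429, 0.903, -0.0]
contact_force: [1.9, -2.0, 1.9]
width: 0.129
finger_force: 40.0
```

```bash
python3 plan.py 496.5 -331.8 96.3 -129.1
```

```text
shift [-0.05 -0.02 -0.09] turn [-0.001  0.001 -0.001] psi -129.18 pos [ 496.  -332.    95.4] w 0.129 F [ 1.87 -1.96  1.93] ff 40.0 t 21.98
```

Call:
{"name": "arm_command", "arguments": {
  "motion": [
    [[0,0,-0.5],[0,0,0],1],
    [[0,0,-2],[0,0,0],1],
    [[0,0,-4.5],[0,0,0],1],
    [[0,0,-8],[0,0,0],1],
    [[0,0,-11],[0,0,0],1],
    [[0,0,-13.5],[0,0,0],1],
    [[0,0,-14.5],[0,0,0],1],
    [[0,0,-14.5],[0,0,0],1]
  ]
}}

```text
t: 22.98
eef_pos: [0.4952, -0.3315, 0.2402]
tcp_rot: [0.001, -0.429, 0.903, 0.001]
contact_force: [-0.1, -0.9, -4.5]
width: 0.137
finger_force: 40.0
```

```bash
python3 plan.py 504 44.9 240 -108.65
```

```text
shift [-29.73  23.1    0.09] turn [ 0.     0.002 -0.359] psi -129.2 pos [ 495.2 -331.5  240.2] w 0.137 F [-0.08 -0.85 -4.55] ff 40.0 t 22.98
```

Moving at about 3 cm per row, smoothly.

Call:
{"name": "arm_command", "arguments": {
  "motion": [
    [[-1,0.8,0],[0,0,-0.01],1],
    [[-3,2.4,0],[0,0,-0.04],1],
    [[-6,4.7,0],[0,0,-0.08],1],
    [[-9,7,0],[0,0,-0.12],1],
    [[-12,9.3,0],[0,0,-0.16],1],
    [[-15,11.6,0],[0,0,-0.2],1],
    [[-18,14,0],[0,0,-0.24],1],
    [[-21,16.4,0],[0,0,-0.28],1]
  ]
}}

```text
t: 23.98
eef_pos: [0.4998, -0.0636, 0.2392]
tcp_rot: [-0.001, -0.552, 0.834, 0.001]
contact_force: [0.9, 0.2, -4.5]
width: 0.13
finger_force: 40.0
```

```bash
python3 plan.py 504 44.9 240 -108.65
```

```text
shift [-10.15   3.86  -0.07] turn [ 0.003  0.    -0.077] psi -113.03 pos [499.8 -63.6 239.2] w 0.13 F [ 0.92  0.2  -4.46] ff 40.0 t 23.98
```

Call:
{"name": "arm_command", "arguments": {
  "motion": [
    [[-3,1.2,0],[0,0,-0.03],1],
    [[-6,2.3,0],[0,0,-0.05],1],
    [[-8.5,3.3,0],[0,0,-0.07],1],
    [[-9.8,3.8,0],[0,0,-0.077],1],
    [[-10.15,3.9,0],[0,0,-0.077],1],
    [[-10.15,3.9,0],[0,0,-0.077],1],
    [[-10.15,3.9,0],[0,0,-0.077],1],
    [[-10.15,3.9,0],[0,0,-0.077],1]
  ]
}}

```text
t: 24.98
eef_pos: [0.5049, 0.0426, 0.2405]
tcp_rot: [0.0, -0.582, 0.813, 0.001]
contact_force: [-0.6, 0.7, -3.5]
width: 0.131
finger_force: 40.0
```

```bash
python3 plan.py 504 44.9 230 -108.65; python3 - <<'E'
from h import *
c=snap('wrist','w5.png')
a=np.radians(-18.65); R=np.array([[np.cos(a),-np.sin(a)],[np.sin(a),np.cos(a)]]); o=np.array([503.8,44.4])
i=c['img'].copy(); s=r.get_state(); rz=s['eef_pos'][2]*1000-95.4
for z,w,l,col in ((rz+92,62,85,(255,0,0)),(rz+.01,62,85,(0,255,255)),(24,80,107,(0,255,0))):
    q=np.array([proj(c,np.r_[(R@[dx*w,dy*l]+o)/1000,z/1000]) for dx,dy in ((1,1),(1,-1),(-1,-1),(-1,1))]); cv2.polylines(i,[q.round().astype(int)],True,col,1)
cv2.imwrite('pics/w5o.png',i)
E
```

```text
shift [-0.18  0.16  1.05] turn [ 0.     0.001 -0.003] psi -108.8 pos [504.9  42.6 240.5] w 0.131 F [-0.62  0.7  -3.49] ff 40.0 t 24.98
```

View pics/w5o.png

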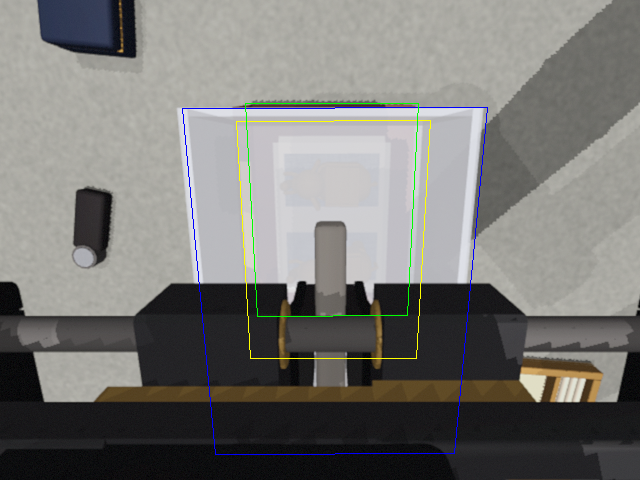

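The held cover's top edge is at v≈107, with corners about (180,108) and (487,108). The blue outline is where it should be when centred, so I'll measure the difference at the edges.

```bash
python3 - <<'E'
from h import *
c=dict(np.load('pics/w5.npz')); i=c['img']; g=cv2.cvtColor(i,cv2.COLOR_BGR2GRAY).astype(int)
a=np.radians(-18.65); R=np.array([[np.cos(a),-np.sin(a)],[np.sin(a),np.cos(a)]]); o=np.array([503.8,44.4])
print(g[98:120,220].tolist(),g[98:120,440].tolist(),'L',g[150,178:205].tolist(),'R',g[150,465:495].tolist(),g[200,185:210].tolist(),g[200,462:488].tolist())
print('bar',g[215:235,330].tolist(), g[250,306:354].tolist(), proj(c,np.r_[(R@[0,-42]+o)/1000,.2652]), proj(c,np.r_[(R@[6,-30]+o)/1000,.2652]),proj(c,np.r_[(R@[-6,-30]+o)/1000,.2652]))
for v in (150,200): print([((ray(c,u,v,.2371)[:2]*1000-o)@R).round(1) for u in ((182,485) if v==150 else (187,480))])
print(((ray(c,330,107,.2371)[:2]*1000-o)@R).round(1))
E
```

```text
[175, 176, 178, 179, 178, 177, 174, 172, 172, 189, 214, 223, 223, 224, 223, 224, 224, 222, 206, 182, 179, 180] [162, 164, 164, 164, 161, 162, 162, 161, 160, 181, 212, 223, 223, 223, 223, 223, 223, 218, 198, 180, 178, 179] L [175, 175, 185, 205, 216, 219, 222, 224, 224, 224, 224, 224, 216, 198, 185, 185, 186, 186, 185, 185, 185, 185, 186, 186, 187, 186, 186] R [183, 182, 183, 186, 206, 221, 221, 221, 221, 221, 221, 213, 203, 195, 158, 105, 97, 99, 98, 99, 99, 100, 98, 99, 97, 100, 98, 98, 98, 99] [190, 208, 216, 220, 224, 223, 224, 224, 224, 224, 208, 188, 186, 186, 186, 187, 186, 187, 186, 186, 186, 186, 187, 186, 186] [182, 183, 196, 214, 221, 221, 221, 221, 221, 215, 206, 200, 168, 103, 95, 96, 98, 101, 99, 98, 97, 99, 99, 99, 100, 101]
bar [207, 206, 207, 207, 208, 190, 121, 88, 90, 90, 97, 112, 123, 127, 129, 131, 133, 132, 132, 132] [200, 199, 200, 200, 200, 199, 201, 199, 170, 111, 118, 124, 127, 132, 134, 133, 133, 133, 134, 133, 133, 133, 132, 132, 131, 131, 131, 129, 129, 129, 130, 128, 129, 129, 129, 129, 126, 121, 115, 109, 166, 199, 199, 199, 199, 199, 199, 198] [335.34016072 225.37325949] [319.20739159 256.96220398] [351.39686061 256.88416498]
[array([ 63.7, -68.4]), array([-62.9, -68.1])]
[array([ 63.6, -47.4]), array([-62.8, -47.1])]
[  1.8 -85.2]
```

```bash
python3 plan.py 503.7 44.5 205 -108.65
```

```text
shift [-0.12  0.17  3.55] turn [ 0.     0.001 -0.002] psi -108.79 pos [505.   42.7 240.5] w 0.131 F [-0.49 -0.15 -3.15] ff 40.0 t 25.02
```

Call:
{"name": "arm_command", "arguments": {
  "motion": [
    [[-0.12,0.17,1],[0,0,-0.002],1],
    [[-0.12,0.17,2.2],[0,0,-0.002],1],
    [[-0.12,0.17,3.2],[0,0,-0.002],1],
    [[-0.12,0.17,3.5],[0,0,-0.002],1],
    [[-0.12,0.17,3.5],[0,0,-0.002],1],
    [[-0.12,0.17,3.5],[0,0,-0.002],1]
  ]
}}

```text
t: 25.78
eef_pos: [0.5041, 0.0451, 0.2059]
tcp_rot: [0.001, -0.583, 0.812, 0.0]
contact_force: [-0.1, -0.5, -3.7]
width: 0.133
finger_force: 40.0
```

```bash
python3 plan.py 503.7 44.5 135 -108.65
```

```text
shift [0.08 0.02 7.09] turn [-0.     0.002  0.001] psi -108.61 pos [504.1  45.1 205.9] w 0.133 F [-0.06 -0.47 -3.71] ff 40.0 t 25.77
```

Call:
{"name": "arm_command", "arguments": {
  "motion": [
    [[0.05,0,0.8],[0,0,0],1],
    [[0.05,0,2],[0,0,0],1],
    [[0.05,0,3.4],[0,0,0],1],
    [[0.05,0,4.8],[0,0,0],1],
    [[0.05,0,6],[0,0,0],1],
    [[0.05,0,6.8],[0,0,0],1],
    [[0.05,0,7.1],[0,0,0],1],
    [[0.05,0,7.1],[0,0,0],1]
  ]
}}

```text
t: 26.78
eef_pos: [0.5038, 0.0447, 0.1345]
tcp_rot: [0.001, -0.583, 0.812, 0.0]
contact_force: [-0.1, 0.2, -3.0]
width: 0.132
finger_force: 40.0
```

```bash
python3 plan.py 503.7 44.5 121 -108.65
```

```text
shift [0.02 0.   1.35] turn [0.    0.001 0.001] psi -108.61 pos [503.8  44.7 134.5] w 0.132 F [-0.06  0.22 -3.04] ff 40.0 t 26.77
```

Call:
{"name": "arm_command", "arguments": {
  "motion": [
    [[0,0,0.3],[0,0,0],1],
    [[0,0,0.6],[0,0,0],1],
    [[0,0,0.8],[0,0,0],1],
    [[0,0,1],[0,0,0],1],
    [[0,0,1.15],[0,0,0],1],
    [[0,0,1.25],[0,0,0],1],
    [[0,0,1.35],[0,0,0],1],
    [[0,0,1.35],[0,0,0],1]
  ]
}}

```text
t: 27.78
eef_pos: [0.5036, 0.0446, 0.1209]
tcp_rot: [0.0, -0.583, 0.812, 0.001]
contact_force: [-0.0, 0.5, -3.9]
width: 0.132
finger_force: 40.0
```

Free past the bevel, no contact. The last 1.5 mm:

Call:
{"name": "arm_command", "arguments": {
  "motion": [
    [[0,0,0.06],[0,0,0],1],
    [[0,0,0.1],[0,0,0],1],
    [[0,0,0.14],[0,0,0],1],
    [[0,0,0.18],[0,0,0],1],
    [[0,0,0.2],[0,0,0],1],
    [[0,0,0.2],[0,0,0],1]
  ]
}}

```text
t: 28.52
eef_pos: [0.5038, 0.0446, 0.1192]
tcp_rot: [0.001, -0.583, 0.812, 0.0]
contact_force: [-0.6, -1.3, -3.1]
width: 0.133
finger_force: 40.0
```

Call:
{"name": "arm_command", "arguments": {
  "motion": [
    [[0,0,0.04],[0,0,0],1],
    [[0,0,0.08],[0,0,0],1],
    [[0,0,0.1],[0,0,0],1],
    [[0,0,0.1],[0,0,0],1]
  ]
}}

```text
t: 29.02
eef_pos: [0.5038, 0.0446, 0.1191]
tcp_rot: [0.001, -0.584, 0.812, 0.0]
contact_force: [-2.7, -0.9, 6.0]
width: 0.133
finger_force: 40.0
```

Call:
{"name": "arm_command", "arguments": {
  "motion": [
    [[0,0,-0.05],[0,0,0],0.85],
    [[0,0,-0.05],[0,0,0],0.7],
    [[0,0,-0.05],[0,0,0],0.5],
    [[0,0,-0.05],[0,0,0],0.5],
    [[0,0,-1],[0,0,0],0.5],
    [[0,0,-4],[0,0,0],0.5],
    [[0,0,-9],[0,0,0],0.5],
    [[0,0,-15],[0,0,0],0.5]
  ]
}}

```text
t: 30.02
eef_pos: [0.503, 0.0442, 0.2695]
tcp_rot: [-0.0, -0.583, 0.812, 0.001]
contact_force: [1.3, 0.3, 0.2]
width: 0.5
finger_force: 0.0
```

```bash
python3 - <<'E'
from h import *
c=snap('scene','s9.png'); i=cv2.resize(c['img'][190:310,220:400],None,fx=4,fy=4,interpolation=cv2.INTER_CUBIC); cv2.imwrite('pics/s9c.png',i)
E
```

```text
(no output)
```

View pics/s9c.png

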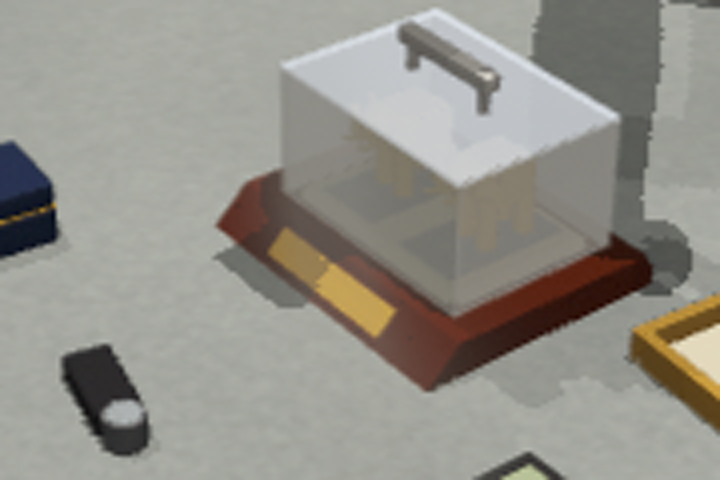

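The cover sits flat on the ledge all round, with its lower front corner at (457,315). Both elephants stand upright inside, facing front, and the loupe and ring box are undisturbed. Handing in.

```bash
python3 -c "
from bench import r
print(r.close_job())"
```

```text
the job is handed in; nothing more can be done
None
```

Both gold elephants stand centred on the felt pads facing the plinth's front, the clear cover is fully down over them, and I handed the job in after about 30 s of robot time.

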